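# Hold a strongbox hinge leaf lined up for pinning

## Task

First lay the bent hinge pin in the two V forks beside the jamb block, in line with the knuckle holes, plain tip just short of the knuckles and bent end outward, and let go. Then take the brass leaf with the single knuckle by its lug, bring that knuckle into the gap between the jamb's two knuckles, plate pointing away from the block, so that the holes line up for the pin. Finish while holding it there still, carried by the gripper alone and not pressing on the block, and leave everything else where it lies.

Things in the scene. Friction and masses are not known exactly. Their poses are not given: they have to be found in the camera images.
- jamb: fixed wooden block 60 mm high with a brass leaf on top and a pin rest beside it. Origin on the bench under the hinge axis; y along the axis towards the pin rest; x towards the block (x = 14 to 84 mm, y within 45); the -x side is free. Two knuckles (21 mm outside, 12 mm bore) at y = 14 to 34 mm either side, a 28 mm gap between, open from above. 12 mm board beneath (x = -10 to 50 mm)
- jamb_bore (a point): middle of the hinge axis, halfway between the two fixed knuckles, 70.5 mm above the bench; axes as jamb
- pin_rest (a point): point on the hinge axis line, 80 mm along +y from jamb_bore, 70.5 mm up, midway between two steel V forks (8 mm thick, at 52 and 108 mm; V open upwards, about 28 mm wide at the mouth, tops 9 mm above the axis). A pin lying in both Vs is in line with the knuckle holes. The 48 mm between the forks is free for fingers, down to the 12 mm board
- pin: loose steel hinge pin, 8 mm round, 90 mm long, one end bent square (a tab of 26 mm towards the pin's +x), lying flat. Origin on the underside below point pin_mid; y runs along the rod from plain tip to bent end. 45 g. Once let go in the forks it may roll so that the tab hangs down
- pin_mid (a point): grip point on the rod's axis, 40 mm from the plain tip and 50 mm from the bent end; 4 mm above the bench while the pin lies there
- pin_tip (a point): plain end of the pin, on its axis
- leaf: right leaf, cast brass, lying flat: plate 5 mm thick, 56 mm wide (y), x = -9 to 29 mm; ONE knuckle 22 mm long, 21 mm outside, 12 mm bore, on a 22 mm wide neck at its +x edge; an upright lug to grip, 10 mm thick (x), 40 mm wide (y), z = 5 to 32 mm. Origin on the underside below the lug's middle; y runs along the knuckle's hole. 220 g, give or take a quarter
- leaf_bore (a point): centre of the loose leaf's knuckle hole: x = 45 mm, z = 10.5 mm from the leaf's origin; axes as leaf
- leaf_lug (a point): centre line of the lug, 20 mm above the leaf's underside
- spare_leaf: the other loose brass leaf, same plate and lug as the right one but with two short knuckles at the ends of its edge (y = 14 to 28 mm either side) and a gap between them; it does not fit. Origin and axes as for leaf
- bench_block: polished steel bench block 60 x 60 x 18 mm; origin at the centre of its underside
- hammer: hammer 220 mm long, lying on the bench; origin under its middle
- screwdriver: screwdriver 170 mm long, lying on the bench; origin under its middle
- oil_jar: small amber glass jar with steel lid, 44 mm across, 50 mm high; origin at the centre of its underside
- ring_cone: upright steel ring-sizing cone on a 40 mm foot, 65 mm high; origin at the centre of its underside
- collet_ring: plain steel ring 60 mm across, 14 mm high, lying flat; origin at the centre of its underside

How it is judged:
By the outcome, as a careful person would: the job done as asked, in the order asked, and still so for the second after the job is handed in, while the arm keeps its last pose, push and grip.
It also fails if it takes over 54 s, if anything falls off the work surface, if the arm or the gripper's body presses on something with over 40 N, if the wrist force passes 120 N, or if a joint passes its speed limit or range.

## Robot

A 6-joint arm with a two-finger parallel gripper is mounted at the origin on the work surface. World frame = base frame: x ahead of the robot, y to its left, z up, the work surface at z = 0. Lengths are in m, angles in rad, forces in N, time in s.
With the tool pointing down it reaches from about 0.375 to 0.9 m from the base axis. Payload 3.1 kg.
Tool frame: the origin (TCP) lies on the centre line of the jaws, within the pads' length; the fingertips stand 11 mm ahead of it and the grasp point (between the pads) lies 8 mm behind it; x points along the fingers, y is the direction in which the jaws open and shut, and the axes are right-handed (so a half turn about x gives the same grasp; the last joint's range is limited). The gripper opens to 87 mm and grips with 3 to 60 N. Pads are 19 mm wide; open, the fingers measure 117 mm over their backs; the gripper's body (75 mm by 190 mm) begins 51 mm behind the grasp point.
Start: joints at [1.048, 0.527, 1.433, -0, 1.181, -0.178], TCP at [0.211, 0.588, 0.234] pointing down, gripper open.
Joint ranges: [-3.08, 3.08], [-0.75, 2.2], [0.22, 2.44], [-1.43, 4.57], [0, 2.65], [-2.85, 2.85]. Speed limits (rad/s): [2.79, 2.79, 3.14, 3.14, 3.14, 3.14].

## Interface

Orientations are given as a unit quaternion [x, y, z, w].
In Python, from rig import robot, camera, camera_info gives the robot as it stands.
- The arm moves only by the shell command python3 -m inch 'ROWS' [FORCE]. ROWS is JSON, a list that holds one entry, the list of rows, each a list of 5 numbers: the shift along the tool's x, y, z in cm, then the turn about the tool's x in rad, then the opening, from 0 (shut) to 1 (fully open). A call has 1 to 8 rows; each row shifts and turns the pose as measured when the row begins, along the tool's axes as they then stand; what a row does not reach is not made up. A row lasts 1/12 s, in which the tool goes at most 41.7 mm and 7.16 degrees, less where a joint would pass 70% of its speed; a pose out of reach is approached as far as the arm can. A call with a gripper value outside its range is refused whole. The fingers move at their own pace and stop on an object; FORCE is the grip in N (left out, the last holds). Time passes only in rows, so rows that do not move let the fingers close. It gives the time, the measured TCP pose, the force and the opening at its end, in the units of the state.
- robot.get_obs(): the state, without advancing time (a new reading comes with each control period).
- camera(name): name is "scene" or "top" or "wrist"; returns the picture (420x560x3 uint8, red, green, blue); there is no depth.
- camera_info(name): a dict with "camera_matrix" (3x3 intrinsics, pixels), "rvec" (rotation vector, rad) and "tvec" (3), from world to camera coordinates, as OpenCV has them. Camera axes: x right, y down, z forward; pixel columns grow to the right and rows downward; lengths in m; the calibration is good to about 2 mm. A picture is of the moment at which its call begins: read the wrist's pose just before it. camera_info takes no time and is no camera call; for the wrist camera it gives the pose at the moment of the call.
- robot.hand_in(): hands the job in, once; it reports no verdict.
The state is a dict: "time": time; "q": joint angles; "joint_velocities": joint speeds; "joint_torque": joint torques, N m; "position": TCP position; "tool_rot": TCP orientation; "ft_force": force on the tool from outside, world axes, zero at the start; "moment": the same for the moment, N m; "grip_width": finger opening in m.
Only numpy, scipy, OpenCV 4.12 (cv2) and the standard library are available. Lean on these libraries where they do the work, as an engineer would, in place of code of your own. Each camera call takes 0.05 s, during which the arm holds its last target. There are 200 camera calls.

## Working session

There is one attempt and no reset: what is moved stays moved. The work goes in short steps, Python scripts to look and compute and a shell command to move; the robot and the scene stay as the last step left them, time stands still between calls to the robot, and variables do not carry over. Pictures are saved under pics/ and viewed, about 8 in all and at most 12, crops included, and the job is handed in when it is done.

```bash
mkdir -p pics; ls
python3 - <<'E'
from rig import robot,camera,camera_info
import cv2,numpy as np
o=robot.get_obs();print({k:np.round(v,4).tolist() for k,v in o.items()})
for n in("scene","top"):
    cv2.imwrite(f"pics/{n}0.png",cv2.resize(camera(n)[:,:,::-1],(784,588),interpolation=cv2.INTER_CUBIC))
    i=camera_info(n);R=cv2.Rodrigues(np.array(i["rvec"]))[0];print(n,i["camera_matrix"],-R.T@np.array(i["tvec"]).ravel())
E
```

```text
pics
{'time': 0.0, 'q': [1.0475, 0.5285, 1.4339, -0.0, 1.1814, -0.1785], 'joint_velocities': [0.0015, 0.001, -0.0004, 0.002, -0.0005, -0.0005], 'joint_torque': [-0.0017, -44.0047, -17.659, 0.0632, 0.0583, -0.0001], 'position': [0.2109, 0.5876, 0.2325], 'tool_rot': [0.1206, 0.6969, -0.122, 0.6964], 'ft_force': [-0.0016, -0.2126, -0.241], 'moment': [0.0516, 0.0278, -0.0484], 'grip_width': 0.087}
scene [[477.22200768   0.         276.06197661]
 [  0.         477.22200768 220.75787284]
 [  0.           0.           1.        ]] [ 1.24962274 -0.06876593  1.19148088]
top [[539.71442762   0.         271.68131443]
 [  0.         539.71442762 195.83041365]
 [  0.           0.           1.        ]] [ 0.39610588 -0.00398103  1.28396708]
```

View pics/top0.png

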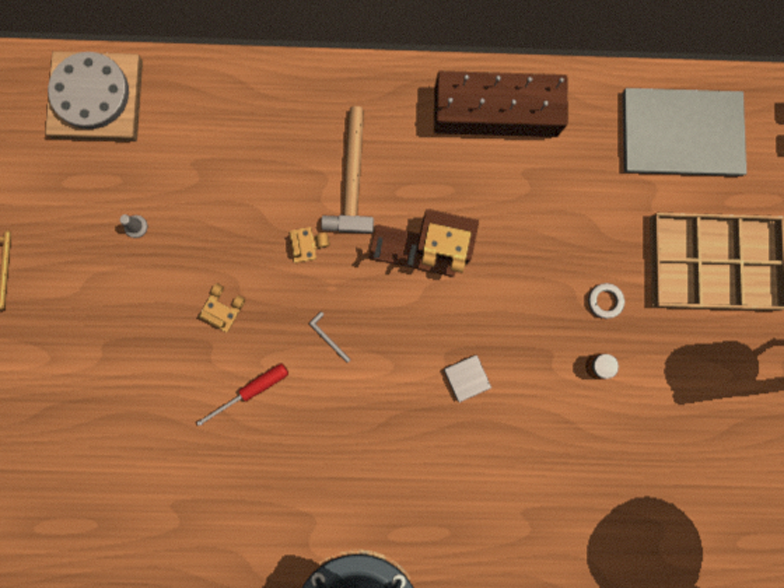

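View pics/scene0.png

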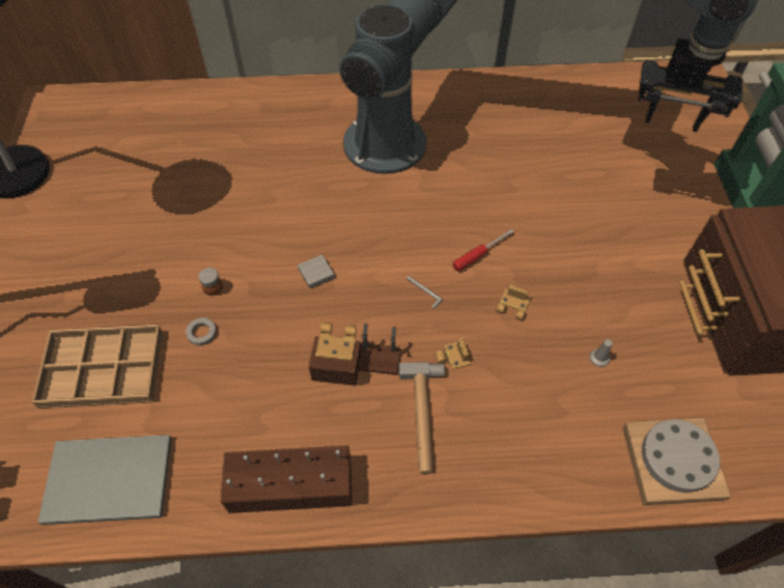

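```bash
cat > h.py <<'E'
from rig import robot,camera,camera_info
import cv2,numpy as np
from scipy.spatial.transform import Rotation as Ro
def cam(n):
    i=camera_info(n);return np.array(i["camera_matrix"]),np.array(i["rvec"],float).ravel(),np.array(i["tvec"],float).ravel()
def p2w(c,uv,z):
    K,r,t=c;R=cv2.Rodrigues(r)[0];uv=np.atleast_2d(np.array(uv,float))
    d=np.c_[uv,np.ones(len(uv))]@np.linalg.inv(K).T@R;o=-R.T@t
    return o+d*((np.broadcast_to(z,len(uv))-o[2])/d[:,2])[:,None]
def w2p(c,P): return cv2.projectPoints(np.array(P,float),c[1],c[2],c[0],None)[0][:,0]
def pose():
    o=robot.get_obs();return np.array(o["position"]),Ro.from_quat(o["tool_rot"]).as_matrix()
def hd(v): return np.degrees(np.arctan2(v[1],v[0]))
def togo(P):  # world target TCP -> tool-axis shift cm
    p,R=pose();return np.round(R.T@(np.array(P)-p)*100,2)
def snap(n,f,box=None,s=1):
    c=cam(n);a=camera(n)
    if box: a=a[box[1]:box[3],box[0]:box[2]]
    cv2.imwrite(f"pics/{f}.png",cv2.resize(a[:,:,::-1],None,fx=s,fy=s,interpolation=cv2.INTER_CUBIC));return c
E
python3 - <<'E'
from h import *
p,R=pose();print(R.round(3),hd(R[:,1]))
w=cam("wrist");print(w[0]);Rc=cv2.Rodrigues(w[1])[0];print("cam in tool",R.T@(-Rc.T@w[2]-p),"\naxes",(R.T@Rc.T).round(3))
c=cam("top");print(w2p(c,[p])*1.4)
for nm,uv,z in[("pintip",(348,360),.004),("pinelb",(313,323),.004),("leaflug",(303,245),.02),("leafk",(321,240),.01),("kn+",(430,261),.07),("kn-",(459,264),.07),("fork1",(411,255),.08),("fork2",(376,247),.08)]:
    print(nm,p2w(c,np.array(uv)/1.4,z).round(3))
E
```

```text
[[-0.001  0.338  0.941]
 [-0.002  0.941 -0.338]
 [-1.    -0.002 -0.   ]] 70.24529003678062
[[309.30409516   0.         277.82781574]
 [  0.         309.30409516 212.04092694]
 [  0.           0.           1.        ]]
cam in tool [-1.50491878e-01 -6.25489517e-05 -7.05846947e-02] 
axes [[ 0.001 -0.261  0.965]
 [ 1.    -0.001 -0.001]
 [ 0.001  0.965  0.261]]
[[-82.47238427 502.43038698]]
pintip [[0.418 0.025 0.004]]
pinelb [[0.479 0.086 0.004]]
leaflug [[0.609 0.107 0.02 ]]
leafk [[0.621 0.077 0.01 ]]
kn+ [[ 0.58  -0.105  0.07 ]]
kn- [[ 0.577 -0.152  0.07 ]]
fork1 [[ 0.588 -0.073  0.08 ]]
fork2 [[ 0.599 -0.016  0.08 ]]
```

```bash
cat >> h.py <<'E'
def plan(P,head,n):
    """n rows from the pose now to TCP P, tool-y heading head (deg)"""
    p,R=pose();h=hd(R[:,1]);d=(np.array(P)-p)/n*100;turn=(h-head+180)%360-180
    print("now",p.round(4),"h",round(h,2),"turn",np.radians(turn).round(3))
    for i in range(n):
        a=np.radians(h-turn*i/n);y=np.array([np.cos(a),np.sin(a)]);z=np.array([np.sin(a),-np.cos(a)])
        print([round(-d[2],2),round(d[:2]@y,2),round(d[:2]@z,2),round(np.radians(turn)/n,3)],end=",")
    print()
E
python3 -c "
from h import *
plan([.446,.053,.15],-46,17)"
```

```text
now [0.2109 0.5877 0.2327] h 70.25 turn 2.029
[np.float64(0.49), np.float64(-2.49), np.float64(2.36), np.float64(0.119)],[np.float64(0.49), np.float64(-2.19), np.float64(2.64), np.float64(0.119)],[np.float64(0.49), np.float64(-1.86), np.float64(2.89), np.float64(0.119)],[np.float64(0.49), np.float64(-1.51), np.float64(3.09), np.float64(0.119)],[np.float64(0.49), np.float64(-1.13), np.float64(3.25), np.float64(0.119)],[np.float64(0.49), np.float64(-0.73), np.float64(3.36), np.float64(0.119)],[np.float64(0.49), np.float64(-0.33), np.float64(3.42), np.float64(0.119)],[np.float64(0.49), np.float64(0.08), np.float64(3.43), np.float64(0.119)],[np.float64(0.49), np.float64(0.49), np.float64(3.4), np.float64(0.119)],[np.float64(0.49), np.float64(0.89), np.float64(3.32), np.float64(0.119)],[np.float64(0.49), np.float64(1.28), np.float64(3.19), np.float64(0.119)],[np.float64(0.49), np.float64(1.65), np.float64(3.01), np.float64(0.119)],[np.float64(0.49), np.float64(2.0), np.float64(2.8), np.float64(0.119)],[np.float64(0.49), np.float64(2.32), np.float64(2.54), np.float64(0.119)],[np.float64(0.49), np.float64(2.6), np.float64(2.24), np.float64(0.119)],[np.float64(0.49), np.float64(2.85), np.float64(1.92), np.float64(0.119)],[np.float64(0.49), np.float64(3.06), np.float64(1.57), np.float64(0.119)],
```

```bash
python3 -m inch '[[[0.5,-2.5,2.4,0.12,0.4],[0.5,-2.2,2.6,0.12,0.4],[0.5,-1.9,2.9,0.12,0.4],[0.5,-1.5,3.1,0.12,0.4],[0.5,-1.1,3.2,0.12,0.4],[0.5,-0.7,3.4,0.12,0.4],[0.5,-0.3,3.4,0.12,0.4],[0.5,0.1,3.4,0.12,0.4]]]' 30
sed -i 's/print(\[round(-d/print([float(x) for x in (round(-d/; s/,3)\],end/,3))],end/' h.py
python3 -c "
from h import *
plan([.446,.053,.15],-46,10)"
```

```text
time: 0.77
position: [0.3181, 0.3319, 0.1888]
tool_rot: [0.439, 0.556, -0.437, 0.554]
ft_force: [-0.0, -0.1, -0.6]
grip_width: 0.0417
now [0.3181 0.3319 0.1888] h 13.49 turn 1.038
[0.39, 0.59, 3.01, 0.104],[0.39, 0.9, 2.93, 0.104],[0.39, 1.2, 2.82, 0.104],[0.39, 1.49, 2.68, 0.104],[0.39, 1.76, 2.52, 0.104],[0.39, 2.01, 2.32, 0.104],[0.39, 2.24, 2.1, 0.104],[0.39, 2.44, 1.86, 0.104],[0.39, 2.62, 1.59, 0.104],[0.39, 2.77, 1.31, 0.104],
```

```bash
python3 -m inch '[[[0.5,0.7,3.7,0.12,0.4],[0.5,1.1,3.6,0.12,0.4],[0.5,1.6,3.4,0.12,0.4],[0.5,2.0,3.2,0.12,0.4],[0.5,2.4,2.8,0.12,0.4],[0.5,2.7,2.5,0.12,0.4],[0.4,2.8,2.0,0.12,0.4],[0.2,2.4,1.4,0.12,0.4]]]'
python3 -m inch '[[[0,0,0,0,0.4],[0,0,0,0,0.4]]]'
python3 - <<'E'
from h import *
c=snap("wrist","w1",s=1.4);p,R=pose();print(p,hd(R[:,1]),robot.get_obs()["time"]);np.savez("w1.npz",*c)
E
```

```text
time: 1.43
position: [0.4379, 0.0566, 0.1489]
tool_rot: [-0.651, -0.278, 0.651, -0.275]
ft_force: [1.0, 0.2, -0.6]
grip_width: 0.0348
time: 1.6
position: [0.4413, 0.0511, 0.1482]
tool_rot: [0.653, 0.274, -0.652, 0.272]
ft_force: [-0.8, -0.1, 1.2]
grip_width: 0.0349
[0.4416763  0.05133085 0.1482769 ] -44.520837012945314 1.65
```

View pics/w1.png

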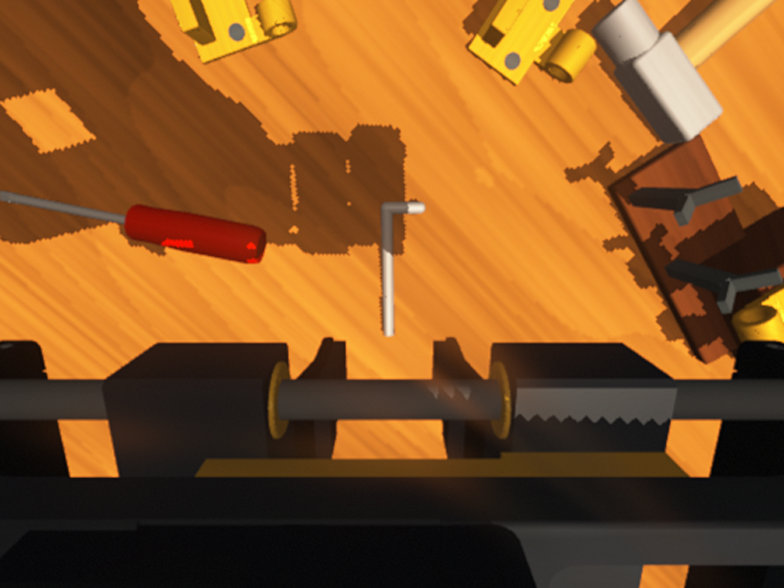

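Run:
```python
from h import *
d=np.load("w1.npz");c=[d[k] for k in d]
P=p2w(c,np.array([(388,334),(387.5,205),(424,208)])/1.4,.004);print(P.round(4))
v=P[1]-P[0];print("len",np.linalg.norm(v[:2]),"pin y",hd(v),"pin x",hd(v)-90,hd(P[2]-P[1]))
m=P[0]+v/np.linalg.norm(v)*.04;print("mid",m.round(4));print("togo",togo([m[0],m[1],.0135]))
F=p2w(c,np.array([(684,208),(727,295)])/1.4,.0705);print("forks V",F.round(4),np.linalg.norm(F[1]-F[0]),hd(F[0]-F[1]))
print(hd(pose()[1][:,1]))
```

```text
[[0.4158 0.0257 0.004 ]
 [0.4797 0.0908 0.004 ]
 [0.4957 0.0723 0.004 ]]
len 0.09123756131822261 pin y 45.525503428765816 pin x -44.474496571234184 -49.248806411000224
mid [0.4438 0.0542 0.004 ]
togo [13.48 -0.04 -0.33]
forks V [[ 0.5905 -0.0156  0.0705]
 [ 0.5803 -0.0709  0.0705]] 0.056243969980051954 79.5837228086397
-44.520837012945314
```

```bash
python3 -m inch '[[[3.5,0,-0.1,0,0.4],[3.5,0,-0.1,0,0.4],[3.0,0,-0.1,0,0.4],[2.0,0,0,0,0.4],[1.0,0,0,0,0.4],[0.3,0,0,0,0.4],[0,0,0,0,0.4]]]'
python3 -c "
from h import *
print(togo([.4438,.0542,.0130]))"
```

```text
time: 2.23
position: [0.4441, 0.062, 0.013]
tool_rot: [0.652, 0.28, -0.647, 0.28]
ft_force: [0.1, 0.1, 0.5]
grip_width: 0.0349
[-0.    0.51  0.59]
```

```bash
python3 -m inch '[[[0,0.5,0.6,0,0.4],[0,0,0,0,0.4]]]'
python3 -c "
from h import *
print(togo([.4438,.0542,.0130]));p,R=pose();print(R.round(4),hd(R[:,1]))"
```

```text
time: 2.4
position: [0.4431, 0.0555, 0.0139]
tool_rot: [0.652, 0.281, -0.646, 0.282]
ft_force: [-0.5, -0.6, 0.3]
grip_width: 0.035
[0.09 0.14 0.05]
[[ 0.0078  0.7303 -0.6831]
 [ 0.0023 -0.6831 -0.7303]
 [-1.      0.0041 -0.007 ]] -43.08747419430483
```

```bash
python3 -m inch '[[[0.1,0.1,0,0.02,0.4],[0,0,0,0,0.0],[0,0,0,0,0.0],[0,0,0,0,0.0],[0,0,0,0,0.0]]]' 30
python3 -c "
from h import *
p,R=pose();print(p,hd(R[:,1]))"
```

```text
time: 2.82
position: [0.446, 0.0542, 0.0163]
tool_rot: [0.657, 0.272, -0.647, 0.276]
ft_force: [-0.8, -0.4, -0.5]
grip_width: 0.0157
[0.44602018 0.05423533 0.01626686] -44.39143496549224
```

```bash
python3 -m inch '[[[0.35,0,0.2,0,0.15],[0.05,0,0,0,0.15],[0,0,0,0,0.15]]]' 30
python3 -c "
from h import *
p,R=pose();print(p,hd(R[:,1]),R.round(3),robot.get_obs()['q'],togo([.4438,.0542,.0130]))"
```

```text
time: 3.07
position: [0.4449, 0.0525, 0.0124]
tool_rot: [0.657, 0.272, -0.646, 0.276]
ft_force: [0.0, 0.1, 0.1]
grip_width: 0.0132
[0.44492008 0.05252963 0.01240371] -44.398797463236605 [[ 0.016  0.714 -0.7  ]
 [ 0.001 -0.7   -0.715]
 [-1.     0.011 -0.012]] [-0.13518684  0.72822759  2.03726669  0.00977731  0.36017032  0.63052991] [-0.06 -0.2  -0.04]
```

```bash
python3 -m inch '[[[0,-0.1,0,0,0],[0,0,0,0,0],[0,0,0,0,0]]]' 30
python3 -c "
from h import *
p,R=pose();print(p,hd(R[:,1]),robot.get_obs()['grip_width'])"
```

```text
time: 3.32
position: [0.4436, 0.0533, 0.0121]
tool_rot: [0.657, 0.272, -0.647, 0.276]
ft_force: [0.3, -0.1, 2.2]
grip_width: 0.007
[0.44364057 0.05331729 0.0121078 ] -44.408832223218404 0.007017814502349411
```

```bash
python3 -m inch '[[[-3,0,0,0,0],[-4,0,0,0,0],[-4,0,0,0,0]]]'
python3 -c "
from h import *
print(robot.get_obs()['grip_width'])
plan([.5854,-.0433,.13],-10.4,6)"
```

```text
time: 3.57
position: [0.4369, 0.0535, 0.1163]
tool_rot: [-0.65, -0.276, 0.654, -0.271]
ft_force: [1.5, -0.8, -1.3]
grip_width: 0.0067
0.0066737057115507144
now [0.4369 0.0535 0.1163] h -44.44 turn -0.594
[-0.23, 2.9, -0.58, -0.099],[-0.23, 2.94, -0.29, -0.099],[-0.23, 2.95, 0.0, -0.099],[-0.23, 2.94, 0.29, -0.099],[-0.23, 2.9, 0.58, -0.099],[-0.23, 2.82, 0.86, -0.099],
```

```bash
python3 -m inch '[[[-0.4,2.9,-0.6,-0.1,0],[-0.4,2.9,-0.3,-0.1,0],[-0.2,2.9,0,-0.1,0],[-0.2,2.9,0.3,-0.1,0],[-0.2,2.9,0.6,-0.1,0],[-0.2,2.6,0.9,-0.1,0],[0,0,0,0,0]]]'
python3 - <<'E'
from h import *
plan([.5854,-.0433,.12],-10.4,1)
c=snap("wrist","w2",s=1.4);np.savez("w2.npz",*c);print(pose(),robot.get_obs()['grip_width'])
E
```

```text
time: 4.15
position: [0.5896, -0.0435, 0.1421]
tool_rot: [0.536, 0.462, -0.532, 0.465]
ft_force: [0.8, -0.9, -0.9]
grip_width: 0.0069
now [ 0.5896 -0.0435  0.1421] h -8.08 turn 0.04
[2.21, -0.42, 0.04, 0.04],
(array([ 0.58652548, -0.04182745,  0.14144764]), array([[ 8.35188774e-04,  9.89673205e-01, -1.43339634e-01],
       [ 2.59080210e-03, -1.43341345e-01, -9.89669918e-01],
       [-9.99996295e-01,  4.55196580e-04, -2.68376450e-03]])) 0.006681761807372209
```

View pics/w2.png

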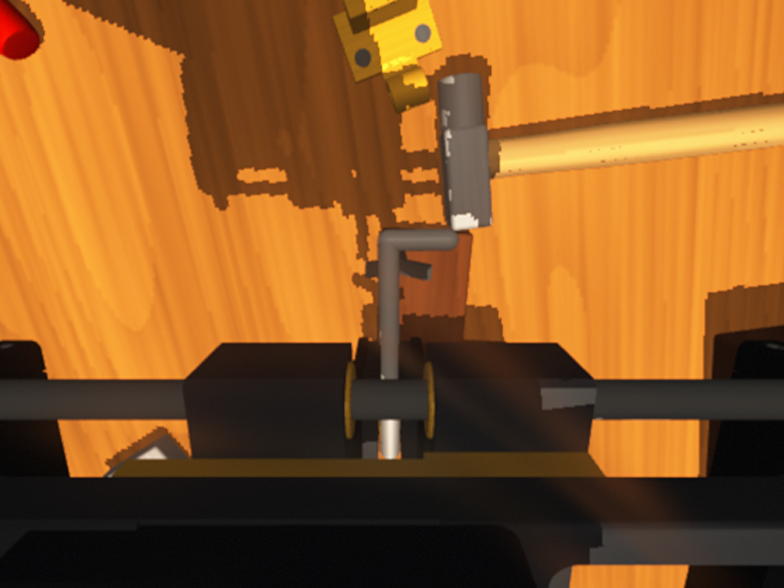

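Run:
```python
from h import *
d=np.load("w2.npz");c=[d[k] for k in d];p,R=pose()
print("fork2 reproj",w2p(c,[(.5905,-.0156,.0705),(.5905,-.0156,.0795)])*1.4)
print("pin pred elbow",w2p(c,[p+R@[.0081,0,-.0465]])*1.4,"mid",w2p(c,[p+R@[.0081,0,0]])*1.4)
snap("wrist","w2c",(240,140,320,300),3.5)
snap("scene","s2c",(230,190,320,290),6)
a=cv2.imread("pics/w2c.png");b=cv2.imread("pics/s2c.png");a=cv2.resize(a,(280,560));b=cv2.resize(b,(504,560));cv2.imwrite("pics/c2.png",np.hstack([a,b]))
```

```text
fork2 reproj [[381.22023491 265.79390765]
 [380.99780121 269.23272766]]
pin pred elbow [[378.49014813 245.16163283]] mid [[379.02060337 361.74938005]]
```

View pics/c2.png

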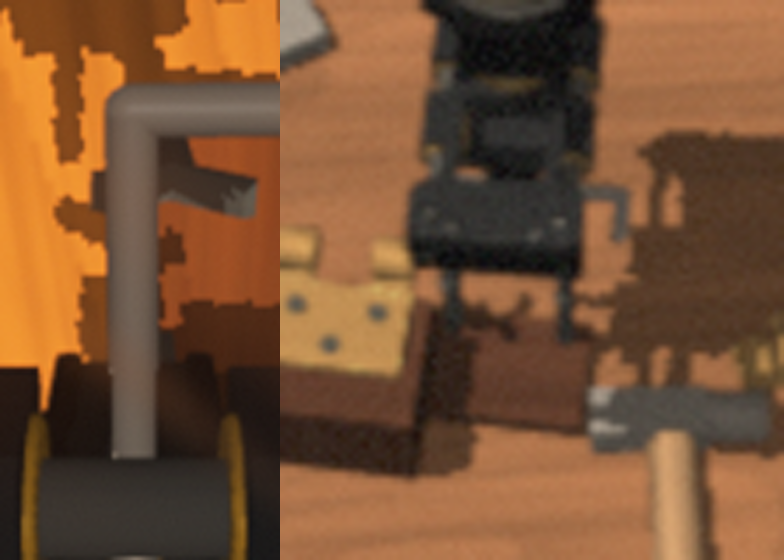

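```bash
python3 -m inch '[[[-0.7,0,3.5,0.03,0],[-0.7,0,3.5,0,0],[-0.6,0,3.5,0,0],[0,0,1,0,0],[0,0,0,0,0],[0,0,0,0,0],[0,0,0,0,0]]]'
python3 - <<'E'
from h import *
p,R=pose();c=snap("wrist","w3",s=1.4);np.savez("w3.npz",*c);print(p,pose(),robot.get_obs()['grip_width'])
E
```

```text
time: 4.88
position: [0.5515, -0.145, 0.1564]
tool_rot: [-0.538, -0.465, 0.544, -0.446]
ft_force: [-0.1, 0.4, 0.0]
grip_width: 0.0068
[ 0.55150778 -0.14496486  0.15637257] (array([ 0.55141819, -0.14452527,  0.1562742 ]), array([[-0.02483121,  0.98511752, -0.17007905],
       [ 0.01494713, -0.16974664, -0.98537438],
       [-0.99957991, -0.02701024, -0.01050967]])) 0.006916493084247494
```

View pics/w3.png

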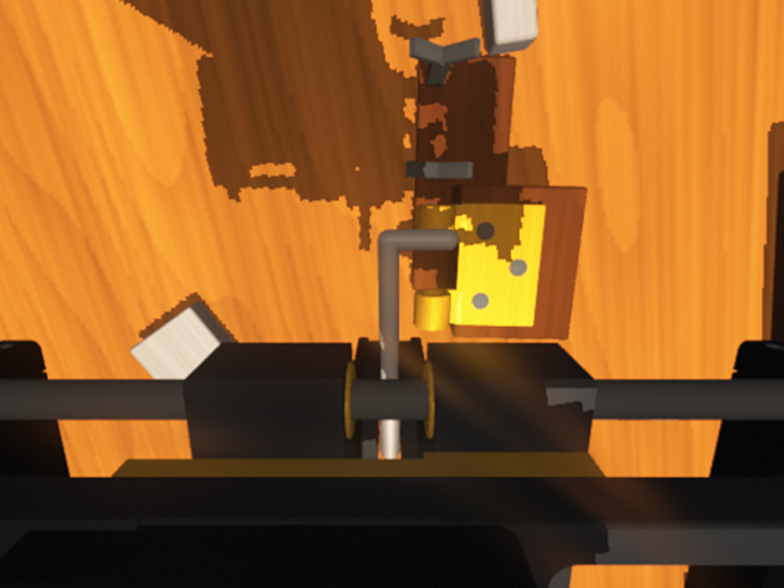

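Run:
```python
import cv2
a=cv2.imread("pics/w3.png")[25:345,395:600];a=cv2.rotate(a,cv2.ROTATE_90_CLOCKWISE);cv2.imwrite("pics/w3z.png",cv2.resize(a,None,fx=2.5,fy=2.5,interpolation=cv2.INTER_CUBIC))
```

```text
(no output)
```

View pics/w3z.png

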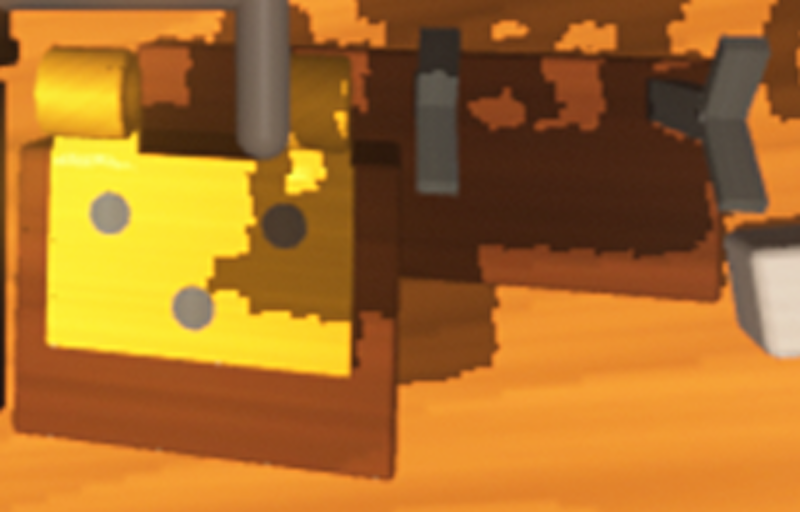

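```bash
cat > fit.py <<'E'
from h import *
from scipy.optimize import least_squares
d=np.load("w3.npz");c=[d[k] for k in d]
obs=[((395,478),(84,45,60)),((15,432),(84,-45,60)),((22,143),(14,-45,60)),((400,143),(14,45,60)),
((437,111),(0,52,79.5)),((752,124),(0,108,79.5)),((85,47),(-10.5,-24,71.4)),((37,95),(0,-34,79)),((133,95),(0,-14,79))]
uv=np.array([(395+Y/2.5,344-X/2.5) for (X,Y),_ in obs])/1.4
M=np.array([o[1] for o in obs])/1000.
def W(s): a=s[2];return np.c_[s[0]+M[:,0]*np.cos(a)-M[:,1]*np.sin(a),s[1]+M[:,0]*np.sin(a)+M[:,1]*np.cos(a),M[:,2]]
def f(s): return (w2p(c,W(s))-uv).ravel()
r=least_squares(f,[.58,-.12,-.18],loss="soft_l1");s=r.x
print("jamb",s[:2].round(4),np.degrees(s[2]));print(f(s).reshape(-1,2).round(1))
y=np.array([-np.sin(s[2]),np.cos(s[2])]);print("rest",(s[:2]+.08*y).round(4))
E
python3 fit.py
```

```text
jamb [ 0.5783 -0.1237] -10.759871942593655
[[ 1.9 -0.8]
 [ 0.9  1.3]
 [-0.2  1.3]
 [ 5.9 -0.9]
 [-0.6 -1. ]
 [-0.6  0.5]
 [-0.7 -1.5]
 [-1.   0.2]
 [ 0.   2.7]]
rest [ 0.5932 -0.0451]
```

Run:
```python
from h import *
d=np.load("w3.npz");c=[d[k] for k in d];p,R=pose();print("elbow pred",w2p(c,[p+R@[.0081,0,-.0468]])*1.4)
plan([.5932,-.0451,.115],-10.8,4)
```

```text
elbow pred [[386.5805689  246.73106549]]
now [ 0.5514 -0.1445  0.1563] h -9.78 turn 0.018
[1.03, 0.61, -2.63, 0.004],[1.03, 0.6, -2.63, 0.004],[1.03, 0.58, -2.63, 0.004],[1.03, 0.57, -2.63, 0.004],
```

```bash
python3 -m inch '[[[0.2,0.9,-2.6,0.02,0],[0.7,0.8,-2.6,0,0],[0.9,0.6,-2.5,0,0],[0.9,0.4,-1.7,0,0],[0,0,0,0,0],[0,0,0,0,0]]]'
python3 - <<'E'
from h import *
plan([.5928,-.0471,.0786],-10.8,1)
print(pose()[1].round(3))
E
```

```text
time: 5.43
position: [0.5944, -0.0441, 0.1273]
tool_rot: [-0.54, -0.463, 0.548, -0.441]
ft_force: [0.8, -0.0, 0.7]
grip_width: 0.0069
now [ 0.5944 -0.0441  0.1273] h -10.57 turn 0.004
[4.87, -0.11, 0.33, 0.004],
[[-0.028  0.983 -0.184]
 [ 0.017 -0.183 -0.983]
 [-0.999 -0.031 -0.012]]
```

```bash
python3 -m inch '[[[2,0,0.2,0,0],[1.6,0,0.2,0,0],[0.6,0,0,0,0],[0,0,0,0,0],[0,0,0,0,0]]]'
python3 - <<'E'
from h import *
print(togo([.5928,-.0471,.0786]),robot.get_obs()['ft_force'],hd(pose()[1][:,1]))
E
```

```text
time: 5.85
position: [0.5919, -0.0452, 0.0856]
tool_rot: [-0.539, -0.464, 0.547, -0.442]
ft_force: [0.6, -0.5, -0.3]
grip_width: 0.0066
[0.69 0.15 0.18] [ 0.57438254 -0.5401714  -0.25401683] -10.304582068363516
```

```bash
python3 -m inch '[[[0.4,0.15,0.15,0,0],[0.25,0,0,0,0],[0,0,0,0,0]]]'
python3 - <<'E'
from h import *
print(togo([.5928,-.0471,.0786]),robot.get_obs()['ft_force'],hd(pose()[1][:,1]))
snap("scene","s3",(230,190,330,290),5.5)
E
```

```text
time: 6.1
position: [0.594, -0.0479, 0.0807]
tool_rot: [-0.54, -0.463, 0.546, -0.443]
ft_force: [-0.0, 0.5, -0.3]
grip_width: 0.0067
[ 0.21 -0.13 -0.06] [-0.04383304  0.46653474 -0.34810485] -10.354360498032097
```

View pics/s3.png

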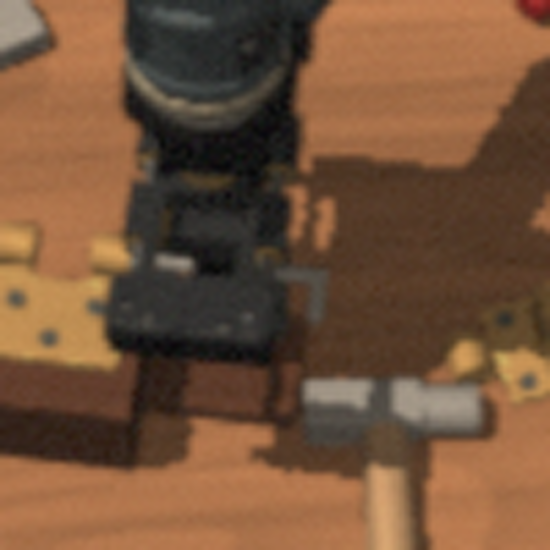

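```bash
python3 -m inch '[[[0.2,-0.1,0,0,0],[0,0,0,0,0],[0,0,0,0,0.3],[0,0,0,0,0.3],[0,0,0,0,0.3]]]'
python3 - <<'E'
from h import *
print(robot.get_obs()['ft_force'],pose())
E
```

```text
time: 6.57
position: [0.594, -0.0482, 0.0804]
tool_rot: [-0.541, -0.462, 0.546, -0.444]
ft_force: [-0.5, -0.4, -0.1]
grip_width: 0.0195
[-0.50698345 -0.40325831 -0.14871007] (array([ 0.59396039, -0.04820921,  0.08039987]), array([[-0.02161956,  0.98335248, -0.18041756],
       [ 0.01461417, -0.18012962, -0.98353431],
       [-0.99965945, -0.02390023, -0.01047656]]))
```

Now lift well clear and head toward the leaf, looking at the pin on the way.

```bash
python3 -m inch '[[[0,0,0,0,0.5],[-1.5,0,0,0,0.5],[-3,0,0,0,0.5],[-4,0,0,0,0.5],[0,0,2.5,0,0.5],[0,0,2.5,0,0.5],[0,0,0,0,0.5],[0,0,0,0,0.5]]]'
python3 - <<'E'
from h import *
p,R=pose();c=snap("wrist","w4",s=1.4);np.savez("w4.npz",*c);print(p,hd(R[:,1]),R.round(3))
E
```

```text
time: 7.23
position: [0.5873, -0.0992, 0.1685]
tool_rot: [-0.54, -0.462, 0.545, -0.445]
ft_force: [-0.6, 0.1, -0.2]
grip_width: 0.0435
[ 0.58726759 -0.09922293  0.16845654] -10.23440599453764 [[-0.021  0.984 -0.178]
 [ 0.014 -0.178 -0.984]
 [-1.    -0.024 -0.01 ]]
```

View pics/w4.png

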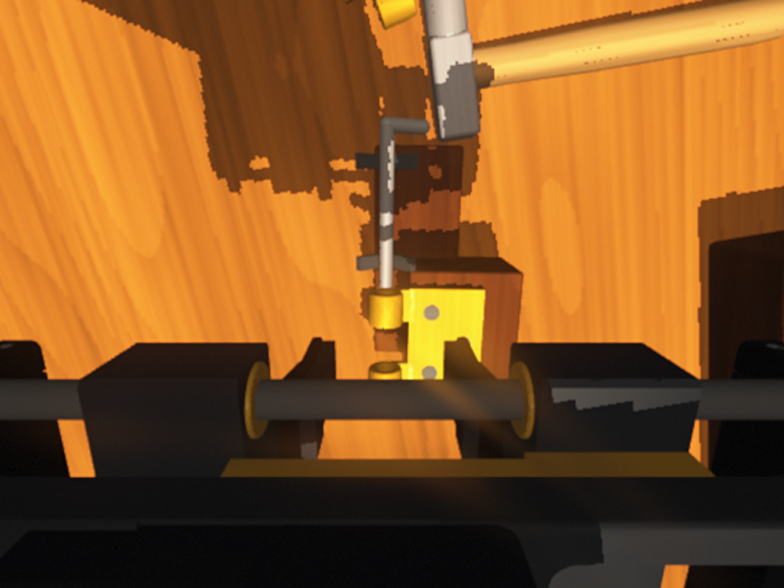

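Run:
```python
from h import *
d=np.load("w4.npz");c=[d[k] for k in d]
P=p2w(c,np.array([(387,289),(387.5,123),(428,126.5)])/1.4,.0705)
K=p2w(c,np.array([(370,310),(403,310),(386.5,290),(386.5,328),(369,380),(402,380)])/1.4,[.0705,.0705,.081,.075,.0705,.0705])
v=P[1]-P[0];print("len",np.linalg.norm(v),"heading",hd(v)-90)
a=np.radians(-10.76);X=np.array([np.cos(a),np.sin(a)]);Y=np.array([-np.sin(a),np.cos(a)]);o=np.array([.5783,-.1237])
for q in np.r_[P,K]: print((q[:2]).round(4),((q[:2]-o)@X*1e3).round(1),((q[:2]-o)@Y*1e3).round(1))
d=np.load("w1.npz");c1=[d[k] for k in d]
L=p2w(c1,np.array([(555,58),(572,57),(499,20),(540,40)])/1.4,[.021,.021,.005,.005]);print("leaf w1",L.round(4))
```

```text
len 0.09193581603625844 heading -10.519820044998426
[ 0.5861 -0.0894] 1.3 35.2
[0.6029 0.001 ] 0.9 127.1
[ 0.624  -0.0047] 22.7 125.5
[ 0.5737 -0.1004] -8.8 22.1
[ 0.5932 -0.1038] 11.0 22.4
[ 0.5865 -0.0875] 1.3 37.1
[ 0.5819 -0.1118] 1.3 12.4
[ 0.5645 -0.1452] -9.6 -23.7
[ 0.5848 -0.1486] 11.1 -23.3
leaf w1 [[0.6079 0.0825 0.021 ]
 [0.6152 0.076  0.021 ]
 [0.6036 0.1211 0.005 ]
 [0.6143 0.0955 0.005 ]]
```

Run:
```python
import cv2,numpy as np
from h import *
a=cv2.imread("pics/w4.png")[:,:,::-1]
for r in range(268,336,2): print(r,*[tuple(int(v) for v in a[r,k]) for k in(372,380,387,394)])
d=np.load("w4.npz");c=[d[k] for k in d]
al=np.radians(-10.76);X=np.array([np.cos(al),np.sin(al)]);Y=np.array([-np.sin(al),np.cos(al)]);o=np.array([.5783,-.1237])+.001*X
W=lambda x,y,z:[*(o+x*X+y*Y),z]
for m in [(0,52,.0795),(0,108,.0795),(0,34,.081),(0,34,.0705),(0,34,.06),(0,14,.081),(0,40,.0745),(0,40,.0665),(0,34,.0745),(0,-14,.081)]: print(m,(w2p(c,[W(m[0]/1e3,m[1]/1e3,m[2])])*1.4).round(1))
```

```text
268 (130, 96, 70) (158, 132, 110) (235, 217, 192) (99, 67, 43)
270 (192, 110, 44) (164, 135, 112) (235, 217, 191) (125, 66, 28)
272 (222, 127, 42) (161, 134, 113) (235, 217, 190) (158, 81, 33)
274 (236, 138, 48) (162, 135, 113) (235, 216, 190) (151, 78, 32)
276 (234, 136, 46) (163, 137, 114) (235, 216, 191) (148, 76, 31)
278 (213, 122, 42) (165, 138, 115) (235, 216, 189) (158, 81, 33)
280 (200, 113, 39) (154, 126, 104) (234, 214, 189) (161, 83, 34)
282 (208, 117, 40) (153, 126, 105) (234, 214, 189) (160, 83, 32)
284 (235, 136, 46) (164, 139, 117) (235, 216, 190) (159, 83, 33)
286 (189, 104, 36) (179, 143, 117) (230, 206, 181) (152, 80, 30)
288 (121, 66, 25) (156, 98, 57) (168, 118, 80) (134, 79, 26)
290 (114, 67, 23) (133, 83, 22) (147, 92, 20) (130, 82, 25)
292 (105, 66, 20) (141, 90, 25) (159, 102, 27) (133, 84, 23)
294 (130, 82, 21) (129, 80, 22) (144, 91, 25) (126, 79, 22)
296 (178, 116, 28) (196, 129, 30) (191, 126, 28) (212, 142, 31)
298 (187, 122, 28) (245, 181, 36) (253, 199, 39) (248, 188, 38)
300 (190, 124, 28) (248, 191, 38) (252, 214, 43) (246, 188, 38)
302 (193, 128, 28)
[... 677 characters left out ...]
185, 36)
324 (216, 144, 33) (252, 212, 43) (252, 234, 52) (244, 182, 37)
326 (225, 145, 38) (255, 222, 45) (255, 241, 54) (247, 181, 36)
328 (228, 137, 45) (228, 165, 37) (230, 185, 39) (186, 117, 27)
330 (246, 152, 50) (120, 67, 24) (115, 63, 22) (89, 49, 20)
332 (247, 158, 51) (156, 85, 31) (115, 65, 25) (127, 67, 25)
334 (247, 156, 51) (189, 103, 39) (165, 89, 33) (167, 87, 34)
(0, 52, 0.0795) [[386.3 263.6]]
(0, 108, 0.0795) [[387.  159.3]]
(0, 34, 0.081) [[386.  295.3]]
(0, 34, 0.0705) [[386.5 290.9]]
(0, 34, 0.06) [[387.  286.8]]
(0, 14, 0.081) [[385.7 328.7]]
(0, 40, 0.0745) [[386.4 282.5]]
(0, 40, 0.0665) [[386.8 279.6]]
(0, 34, 0.0745) [[386.3 292.6]]
(0, -14, 0.081) [[385.4 373.1]]
```

```bash
python3 -c "
from h import *
plan([.561,.093,.175],-74,10)"
```

```text
now [ 0.5875 -0.0994  0.1684] h -10.2 turn 1.114
[-0.07, -0.6, -1.85, 0.111],[-0.07, -0.8, -1.77, 0.111],[-0.07, -0.99, -1.67, 0.111],[-0.07, -1.17, -1.55, 0.111],[-0.07, -1.34, -1.41, 0.111],[-0.07, -1.49, -1.25, 0.111],[-0.07, -1.62, -1.08, 0.111],[-0.07, -1.73, -0.89, 0.111],[-0.07, -1.81, -0.69, 0.111],[-0.07, -1.88, -0.49, 0.111],
```

```bash
python3 -m inch '[[[-0.1,-0.6,-1.9,0.11,0.35],[-0.1,-0.8,-1.8,0.11,0.35],[-0.1,-1.0,-1.7,0.11,0.35],[-0.1,-1.2,-1.6,0.11,0.35],[-0.1,-1.3,-1.4,0.11,0.35],[-0.1,-1.5,-1.3,0.11,0.35],[-0.1,-1.6,-1.1,0.11,0.35],[-0.1,-1.7,-0.9,0.11,0.35]]]'; python3 -m inch '[[[-0.1,-1.8,-0.7,0.11,0.35],[-0.1,-1.9,-0.5,0.11,0.35],[0,0,0,0,0.35],[0,0,0,0,0.35],[0,0,0,0,0.35]]]'
python3 - <<'E'
from h import *
p,R=pose();c=snap("wrist","w5",s=1.4);np.savez("w5.npz",*c);print(p,hd(R[:,1]),R.round(3))
E
```

```text
time: 7.95
position: [0.5668, 0.0654, 0.1744]
tool_rot: [-0.679, -0.172, 0.697, -0.156]
ft_force: [0.7, 0.3, -0.5]
grip_width: 0.0303
time: 8.37
position: [0.5586, 0.1147, 0.1746]
tool_rot: [-0.689, -0.095, 0.714, -0.079]
ft_force: [0.0, -0.1, -0.4]
grip_width: 0.0304
[0.55859258 0.11471714 0.17459316] -75.84234997350826 [[-0.037  0.245 -0.969]
 [ 0.018 -0.969 -0.245]
 [-0.999 -0.027  0.032]]
```

View pics/w5.png

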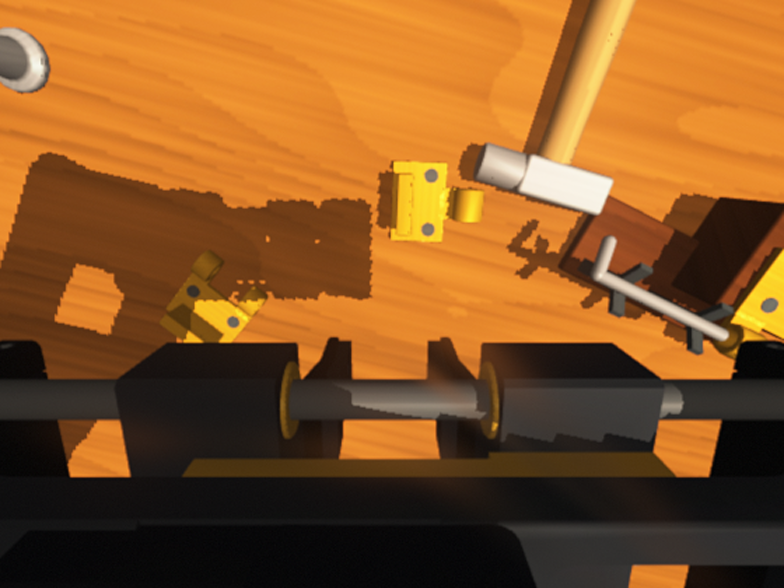

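```bash
cat > fitleaf.py <<'E'
from h import *
from scipy.optimize import least_squares
d=np.load("w5.npz");c=[d[k] for k in d]
obs=[((446,162),(29,28,5)),((442,241),(29,-28,5)),((393,161),(-9,28,5)),((391,240),(-9,-28,5)),((483,206),(55.5,0,11)),((468,189.5),(45,11,19)),((467,223),(45,-11,21))]
uv=np.array([o[0] for o in obs])/1.4;M=np.array([o[1] for o in obs])/1000.
def W(s): a=s[2];return np.c_[s[0]+M[:,0]*np.cos(a)-M[:,1]*np.sin(a),s[1]+M[:,0]*np.sin(a)+M[:,1]*np.cos(a),M[:,2]]
def f(s): return (w2p(c,W(s))-uv).ravel()
s=least_squares(f,[.609,.107,-1.3],loss="soft_l1").x
print("leaf",s[:2].round(4),np.degrees(s[2]));print(f(s).reshape(-1,2).round(1))
p,R=pose();print(p,R.round(3));print(togo([s[0],s[1],.06]))
E
python3 fitleaf.py
```

```text
leaf [0.6094 0.1209] -77.58225321949281
[[ 0.4  0.4]
 [-0.5  0.8]
 [-0.6 -0.1]
 [-0.9  0.2]
 [-0.4 -0.5]
 [ 1.8 -0.1]
 [ 0.9 -0.5]]
[0.55860028 0.1143536  0.17452387] [[-0.037  0.244 -0.969]
 [ 0.018 -0.969 -0.245]
 [-0.999 -0.027  0.032]]
[11.26  0.91 -5.45]
```

```bash
python3 -m inch '[[[2.5,0.3,-1.8,0.01,0.35],[2.5,0.3,-1.8,0.01,0.35],[2.5,0.3,-1.6,0.01,0.35],[2,0,-0.3,0,0.35],[1.2,0,0,0,0.35],[0,0,0,0,0.35],[0,0,0,0,0.35]]]'
python3 - <<'E'
from h import *
p,R=pose();print(p,hd(R[:,1]),R.round(3));print(togo([.6094,.1209,.02]))
E
```

```text
time: 9.0
position: [0.6156, 0.1137, 0.0614]
tool_rot: [-0.692, -0.083, 0.714, -0.069]
ft_force: [-1.0, 0.2, 1.3]
grip_width: 0.0304
[0.61556574 0.11372052 0.06139554] -77.70147515843232 [[-0.033  0.213 -0.977]
 [ 0.017 -0.977 -0.214]
 [-0.999 -0.024  0.029]]
[ 4.17 -0.73  0.33]
```

```bash
q(){ python3 -c "
from h import *
p,R=pose();print(p.round(4),R.round(3)[:,0],hd(R[:,1]).round(2))"; }
python3 -m inch '[[[-4,0,0,0,0.35],[0,0,0,0,0.35],[0,0,0,0,0.35]]]' >/dev/null;q
python3 -m inch '[[[1,0,0,0,0.35],[1,0,0,0,0.35],[1,0,0,0,0.35],[1,0,0,0,0.35],[0,0,0,0,0.35]]]' >/dev/null;q
python3 -m inch '[[[0,0,4,0,0.35],[0,0,0,0,0.35],[0,0,0,0,0.35]]]' >/dev/null;q
python3 -m inch '[[[0,0,-1,0,0.35],[0,0,-1,0,0.35],[0,0,-1,0,0.35],[0,0,-1,0,0.35],[0,0,0,0,0.35]]]' >/dev/null;q
```

```text
[0.6153 0.1108 0.0995] [-0.041  0.017 -0.999] -77.78
[0.616  0.1105 0.0601] [-0.033  0.017 -0.999] -77.8
[0.5675 0.1023 0.0559] [-0.049  0.017 -0.999] -77.78
[0.6135 0.1124 0.0532] [-0.046  0.017 -0.999] -77.76
```

```bash
q(){ python3 -c "
from h import *
p,R=pose();print(p.round(4),R.round(3)[:,0],hd(R[:,1]).round(2))"; }
python3 -m inch '[[[0,0,-4,0,0.35],[0,0,0,0,0.35],[0,0,0,0,0.35],[0,0,1,0,0.35],[0,0,1,0,0.35],[0,0,1,0,0.35],[0,0,1,0,0.35],[0,0,0,0,0.35]]]' >/dev/null;q
python3 -m inch '[[[0,0,-4,0,0.35],[0,0,0,0,0.35],[0,0,0,0,0.35],[0,0,1,0,0.35],[0,0,1,0,0.35],[0,0,1,0,0.35],[0,0,1,0,0.35],[0,0,0,0,0.35]]]' >/dev/null;q
python3 -m inch '[[[0,4,0,0,0.35],[0,0,0,0,0.35],[0,0,0,0,0.35],[0,-1,0,0,0.35],[0,-1,0,0,0.35],[0,-1,0,0,0.35],[0,-1,0,0,0.35],[0,0,0,0,0.35]]]' >/dev/null;q
```

```text
[0.6156 0.1128 0.0528] [-0.039  0.017 -0.999] -77.64
[0.6128 0.1124 0.053 ] [-0.039  0.018 -0.999] -77.7
[0.6137 0.1166 0.0547] [-0.033  0.018 -0.999] -77.68
```

```bash
q(){ python3 -c "
from h import *
p,R=pose();print(p.round(4),R.round(3)[:,0],hd(R[:,1]).round(2))"; }
python3 -m inch '[[[-1,0,0,0,0.35],[-1,0,0,0,0.35],[-1,0,0,0,0.35],[-1,0,0,0,0.35],[0,0,0,0,0.35]]]' >/dev/null;q
python3 -m inch '[[[4,0,0,0,0.35],[0,0,0,0,0.35],[0,0,0,0,0.35]]]' >/dev/null;q
python3 -m inch '[[[0,0,-2.5,0,0.35],[0,0,-2.5,0,0.35],[0,0,0,0,0.35],[0,0,0,0,0.35]]]' >/dev/null;q
```

```text
[0.6146 0.119  0.099 ] [-0.033  0.018 -0.999] -77.37
[0.6164 0.1185 0.06  ] [-0.028  0.017 -0.999] -77.46
[0.6646 0.1282 0.0635] [-0.031  0.017 -0.999] -77.58
```

```bash
q(){ python3 -c "
from h import *
p,R=pose();print(robot.get_obs()['time'],p.round(4),R.round(3)[:,0],hd(R[:,1]).round(2))"; }
python3 -m inch '[[[-1,0,1,0,0.35],[-1,0,1,0,0.35],[-1,0,1,0,0.35],[-1,0,1,0,0.35],[0,0,0,0,0.35],[4,0,0,0,0.35],[0,0,0,0,0.35],[0,0,0,0,0.35]]]' >/dev/null;q
python3 -m inch '[[[-1,0,0,0,0.35],[-1,0,0,0,0.35],[-1,0,0,0,0.35],[-1,0,0,0,0.35],[0,0,0,0,0.35],[4,0,0,0,0.35],[0,0,0,0,0.35],[0,0,0,0,0.35]]]' >/dev/null;q
python3 -m inch '[[[-1,0,0,0,0.35],[-1,0,0,0,0.35],[-1,0,0,0,0.35],[-1,0,0,0,0.35],[0,0,0,0,0.35],[4,0,0,0,0.35],[0,0,0,0,0.35],[0,0,0,0,0.35]]]' >/dev/null;q
```

```text
14.0 [0.6204 0.1173 0.075 ] [-0.025  0.017 -1.   ] -77.66
14.6667 [0.6273 0.1173 0.09  ] [-0.007  0.017 -1.   ] -77.63
15.3333 [0.6335 0.1174 0.1061] [ 0.011  0.017 -1.   ] -77.6
```

```bash
python3 -m inch '[[[1.5,0,0.8,0,0.35],[2,0,0.8,0,0.35],[1.5,0,0.5,0,0.35],[0.5,0,0,0,0.35],[0,0,0,0,0.35],[0,0,0,0,0.35]]]' 
python3 -c "
from h import *
p,R=pose();print(R.round(3)[:,0],hd(R[:,1]).round(2),togo([.6094,.1209,.0205]))"
```

```text
time: 15.83
position: [0.6185, 0.1139, 0.0606]
tool_rot: [0.713, 0.082, -0.693, 0.071]
ft_force: [0.5, 0.7, 0.2]
grip_width: 0.0303
[ 0.026  0.017 -1.   ] -77.57 [ 4.   -0.84  0.86]
```

```bash
python3 -m inch '[[[0,-0.8,0.9,0,0.35],[1,0,0,0,0.35],[1,0,0,0,0.35],[0.8,0,0,0,0.35],[0,0,0,0,0.35],[0,0,0,0,0.35]]]' 
python3 -c "
from h import *
p,R=pose();print(R.round(3)[:,0],hd(R[:,1]).round(2),togo([.6094,.1209,.0205]))"
```

```text
time: 16.33
position: [0.6121, 0.1215, 0.035]
tool_rot: [0.716, 0.081, -0.69, 0.072]
ft_force: [-0.5, -0.2, 0.2]
grip_width: 0.0304
[ 0.036  0.017 -0.999] -77.53 [1.44 0.02 0.33]
```

```bash
python3 -m inch '[[[1.3,0,0.3,0,0.35],[0,0,0,0,0.35]]]' 
python3 -c "
from h import *
p,R=pose();print(R.round(3)[:,0],hd(R[:,1]).round(2),togo([.6094,.1209,.0205]))"
```

```text
time: 16.5
position: [0.6098, 0.1211, 0.0212]
tool_rot: [0.716, 0.081, -0.69, 0.072]
ft_force: [-1.4, -0.5, 0.0]
grip_width: 0.0306
[ 0.036  0.017 -0.999] -77.53 [0.07 0.01 0.05]
```

```bash
python3 -m inch '[[[0,0,0,0,0],[0,0,0,0,0],[0,0,0,0,0],[0,0,0,0,0],[0,0,0,0,0],[0,0,0,0,0]]]' 50
python3 -c "
from h import *
p,R=pose();print(p,R.round(4),hd(R[:,1]).round(2))"
```

```text
time: 17.0
position: [0.6112, 0.1208, 0.0226]
tool_rot: [0.717, 0.081, -0.689, 0.072]
ft_force: [0.4, -0.6, -1.8]
grip_width: 0.0098
[0.61121856 0.12084288 0.0225529 ] [[ 0.0374  0.2156 -0.9758]
 [ 0.0173 -0.9764 -0.2151]
 [-0.9992 -0.0089 -0.0403]] -77.55
```

```bash
cat > b.py <<'E'
from h import *
Rg=np.array([[.0374,.2156,-.9758],[.0173,-.9764,-.2151],[-.9992,-.0089,-.0403]]);pg=np.array([.6112,.1208,.0226])
a=np.radians(-77.55);b=Rg.T@(np.array([.6094+.045*np.cos(a),.1209+.045*np.sin(a),.0105])-pg)
J=np.array([.5793,-.1239]);ja=np.radians(-10.7);JX=np.array([np.cos(ja),np.sin(ja)]);JY=np.array([-np.sin(ja),np.cos(ja)])
def bore(): p,R=pose();return p+R@b
def target(z=.0705): return np.array([*J,z])
def jam(w): w=np.array(w);return np.round([(w[:2]-J)@JX*1e3,(w[:2]-J)@JY*1e3,(w[2]-.0705)*1e3],1)
E
python3 -m inch '[[[-2,0,0,0,0],[-3,0,0,0,0],[-3.5,0,0,0,0],[-3.5,0,0,0,0],[0,0,0,0,0]]]'
python3 -c "
from b import *
p,R=pose();print(b,p,R[:,0].round(3),robot.get_obs()['grip_width'])
# tcp goal: 90mm -x side above
Rz=Ro.from_euler('z',-10.7+77.55,degrees=True).as_matrix()
off=Rz@(R@b);print('tcp goal',(target()-off).round(4));g=target()-off;g[2]=.155
plan(g,-10.7,11)"
```

```text
time: 17.42
position: [0.6041, 0.1187, 0.1431]
tool_rot: [0.713, 0.082, -0.693, 0.071]
ft_force: [2.4, 0.3, -1.4]
grip_width: 0.0095
[0.01162737 0.04461838 0.00220778] [0.6041271  0.11866767 0.14309957] [ 0.028  0.018 -0.999] 0.009468062085231392
tcp goal [ 0.5359 -0.1138  0.0827]
now [0.6041 0.1187 0.1431] h -77.58 turn -1.167
[-0.11, 1.93, 1.06, -0.106],[-0.11, 1.81, 1.26, -0.106],[-0.11, 1.66, 1.44, -0.106],[-0.11, 1.5, 1.61, -0.106],[-0.11, 1.32, 1.76, -0.106],[-0.11, 1.13, 1.89, -0.106],[-0.11, 0.92, 2.0, -0.106],[-0.11, 0.71, 2.09, -0.106],[-0.11, 0.48, 2.15, -0.106],[-0.11, 0.25, 2.19, -0.106],[-0.11, 0.02, 2.2, -0.106],
```

```bash
python3 -m inch '[[[-0.3,1.9,1.1,-0.11,0],[-0.3,1.8,1.3,-0.11,0],[-0.1,1.7,1.4,-0.11,0],[-0.1,1.5,1.6,-0.11,0],[-0.1,1.3,1.8,-0.11,0],[-0.1,1.1,1.9,-0.11,0],[-0.1,0.9,2.0,-0.11,0],[-0.1,0.7,2.1,-0.11,0]]]';python3 -c "
from b import *
plan([.5359,-.1138,.155],-10.7,3)"
```

```text
time: 18.08
position: [0.5566, -0.0524, 0.1517]
tool_rot: [0.608, 0.383, -0.58, 0.384]
ft_force: [0.5, 0.6, -1.7]
grip_width: 0.0104
now [ 0.5566 -0.0524  0.1517] h -24.32 turn -0.238
[-0.11, 0.21, 2.15, -0.079],[-0.11, 0.04, 2.16, -0.079],[-0.11, -0.13, 2.15, -0.079],
```

```bash
python3 -m inch '[[[-0.1,0.1,2.1,-0.08,0],[-0.1,0,2.1,-0.08,0],[0,-0.1,1.2,-0.05,0],[0,0,0,0,0],[0,0,0,0,0]]]';python3 -c "
from b import *
p,R=pose();print(R.round(3),hd(R[:,1]),robot.get_obs()['grip_width'],'bore in jamb mm',jam(bore()))
Rz=Ro.from_euler('z',-10.7-hd(R[:,1]),degrees=True).as_matrix();print(togo(target(.11)-Rz@R@b))"
```

```text
time: 18.5
position: [0.5343, -0.1094, 0.1497]
tool_rot: [0.562, 0.445, -0.536, 0.447]
ft_force: [0.4, -0.7, -1.8]
grip_width: 0.0098
[[ 0.029  0.978 -0.205]
 [ 0.02  -0.206 -0.978]
 [-0.999  0.025 -0.026]] -11.88647446979923 0.009795421793621318 bore in jamb mm [-2.1  3.  68.6]
[2.9  0.14 0.47]
```

```bash
python3 -m inch '[[[1.2,0.15,0.45,-0.02,0],[1.2,0,0,0,0],[0.5,0,0,0,0],[0,0,0,0,0],[0,0,0,0,0]]]';python3 - <<'E'
from b import *
p,R=pose();c=snap("wrist","w6",s=1.4);np.savez("w6.npz",*c,p,R)
print(R.round(3),hd(R[:,1]),'bore in jamb mm',jam(bore()))
snap("scene","s6",(200,200,270,270),8)
a=cv2.imread("pics/w6.png")[120:360,260:560];a=cv2.resize(a,None,fx=1.8,fy=1.8);s=cv2.imread("pics/s6.png")
s=cv2.resize(s,(250,250));s=cv2.copyMakeBorder(s,0,a.shape[0]-250,0,0,cv2.BORDER_CONSTANT);cv2.imwrite("pics/c6.png",np.hstack([a,s]))
al=R@b+p
print("pred bore +y end px",(w2p(c,[p+R@(b+[0,0,-.011])])*1.4))
E
```

```text
time: 18.92
position: [0.5366, -0.1099, 0.1193]
tool_rot: [0.558, 0.45, -0.532, 0.451]
ft_force: [0.1, -0.2, -2.1]
grip_width: 0.01
[[ 0.03   0.982 -0.188]
 [ 0.022 -0.189 -0.982]
 [-0.999  0.025 -0.027]] -10.87019454066533 bore in jamb mm [ 0.3  3.9 38.3]
pred bore +y end px [[499.24030123 341.20475282]]
```

View pics/c6.png

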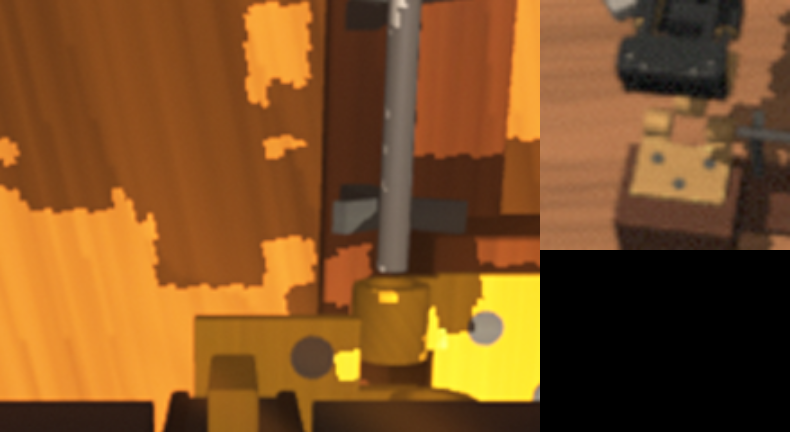

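Run:
```python
from b import *
d=np.load("w6.npz");A=[d[k] for k in d];c=A[:3];p,R=A[3:]
x,y=np.array([np.cos(a),np.sin(a),0]),np.array([-np.sin(a),np.cos(a),0])
def tool(m): m=np.array(m)/1e3;return Rg.T@(np.array([.6094,.1209,0])+m[0]*x+m[1]*y+np.array([0,0,m[2]])-pg)
px=lambda W:(w2p(c,[W])*1.4).round(1)[0]
for m,o in[((-9,28,5),(368.9,296.1)),((29,28,5),(460.5,296.1)),((-5,20,32),(376.7,317)),((5,20,32),(401.7,317)),((45,11,21),(502,337))]: print(m,"pred",px(p+R@tool(m)),"obs",o)
w=lambda x,y,z:np.array([*(J+x/1e3*JX+y/1e3*JY),z/1e3])
for m,o in[((-10.5,24,71),(456,292)),((10.5,24,71),(498.9,292)),((0,14,81),(477,321)),((0,34,81),(477,279)),((0,37,70.5),(478,270)),((0,52,79.5),(482,236))]: print(m,"pred",px(w(*m)),"obs",o)
```

```text
(-9, 28, 5) pred [364.4 296.2] obs (368.9, 296.1)
(29, 28, 5) pred [458.4 296.3] obs (460.5, 296.1)
(-5, 20, 32) pred [371.1 335.8] obs (376.7, 317)
(5, 20, 32) pred [399.9 335.8] obs (401.7, 317)
(45, 11, 21) pred [505.6 349.8] obs (502, 337)
(-10.5, 24, 71) pred [456.2 296.7] obs (456, 292)
(10.5, 24, 71) pred [499.8 296.3] obs (498.9, 292)
(0, 14, 81) pred [481.9 322.6] obs (477, 321)
(0, 34, 81) pred [484.  280.2] obs (477, 279)
(0, 37, 70.5) pred [479.  269.5] obs (478, 270)
(0, 52, 79.5) pred [485.1 239.8] obs (482, 236)
```

```bash
sed -i '/^b=/d; s/^\(a=np.radians(-77.55);\).*/\1b=np.array([.0118,.0451,.0022])/' b.py
cat >> b.py <<'E'
def rep(z=.0705):
    p,R=pose();print(R[:,0].round(3),"h",hd(R[:,1]).round(2),"jam",jam(bore()),"go",togo(p+target(z)-bore()),"ft",np.round(robot.get_obs()['ft_force'],1),robot.get_obs()['time'])
E
python3 -c "
from b import *
rep(.085)"
```

```text
[ 0.03   0.022 -0.999] h -10.85 jam [ 1.   3.7 38.5] go [ 2.39 -0.16  0.43] ft [-0.1  0.2 -1.6] 19.0167
```

```bash
python3 -m inch '[[[0.2,-0.1,0.4,0,0],[0.4,0,0,0,0],[0,0,0,0,0],[0,0,0,0,0]]]' >/dev/null;python3 -c "
from b import *
rep()"
```

```text
[ 0.034  0.02  -0.999] h -10.82 jam [ 1.2 -0.1 33.6] go [ 3.35 -0.22  0.08] ft [ 0.  -1.1 -1.3] 19.35
```

```bash
python3 -m inch '[[[0.8,-0.2,0.05,0,0],[0.7,0,0,0,0],[0,0,0,0,0],[0,0,0,0,0]]]' >/dev/null;python3 -c "
from b import *
rep()"
```

```text
[ 0.034  0.02  -0.999] h -10.85 jam [-0.4 -0.5 17.2] go [ 1.72 -0.01 -0.  ] ft [-0.7 -0.4 -1.1] 19.6833
```

```bash
python3 -m inch '[[[0.5,0,0,0,0],[0.5,0,0,0,0],[0,0,0,0,0],[0,0,0,0,0]]]' >/dev/null;python3 -c "
from b import *
rep()"
```

```text
[ 0.033  0.02  -0.999] h -10.86 jam [-0.2 -0.2  5.6] go [ 0.56  0.   -0.01] ft [ 0.1  0.7 -1.8] 20.0167
```

```bash
python3 -m inch '[[[0.5,0,0,0,0],[0,0,0,0,0],[0,0,0,0,0],[0,0,0,0,0]]]' >/dev/null;python3 - <<'E'
from b import *
rep()
p,R=pose();c=snap("wrist","w7",s=1.4);np.savez("w7.npz",*c,p,R)
snap("scene","s7",(195,205,265,275),8)
a=cv2.imread("pics/w7.png")[200:360,300:560];a=cv2.resize(a,None,fx=2,fy=2);s=cv2.imread("pics/s7.png")
s=cv2.resize(s,(270,270));s=cv2.copyMakeBorder(s,0,a.shape[0]-270,0,0,cv2.BORDER_CONSTANT);cv2.imwrite("pics/c7.png",np.hstack([a,s]))
x,y=np.array([np.cos(a_:=np.radians(-77.55)),np.sin(a_),0]),0
px=lambda W:(w2p(c,[W])*1.4).round(1)[0]
f=lambda q:((q-[300,200])*2).round(0)
for m in[(-9,28,5),(29,28,5),(-5,20,5),(5,20,5)]:
    print("leaf",m,f(px(p+R@(b+np.array([-(m[2]-10.5),m[0]-45,-m[1]])/1e3))))
w=lambda x,y,z:np.array([*(J+x/1e3*JX+y/1e3*JY),z/1e3])
for m in[(-10.5,24,71),(10.5,24,71),(0,14,81),(0,34,81),(0,37,70.5),(0,52,79.5),(0,108,79.5)]: print("jamb",m,f(px(w(*m))))
rep()
E
```

```text
[ 0.033  0.02  -0.999] h -10.86 jam [ 0.1 -0.   0. ] go [ 0.   -0.01 -0.  ] ft [-0.6  0.9 -1.9] 20.35
leaf (-9, 28, 5) [130. 193.]
leaf (29, 28, 5) [320. 193.]
leaf (-5, 20, 5) [151. 231.]
leaf (5, 20, 5) [200. 231.]
jamb (-10.5, 24, 71) [351. 220.]
jamb (10.5, 24, 71) [457. 219.]
jamb (0, 14, 81) [416. 285.]
jamb (0, 34, 81) [423. 181.]
jamb (0, 37, 70.5) [407. 154.]
jamb (0, 52, 79.5) [427.  81.]
jamb (0, 108, 79.5) [ 449. -263.]
[ 0.034  0.02  -0.999] h -10.86 jam [ 0.3 -0.1  0.2] go [ 0.02 -0.03 -0.01] ft [-0.6  0.3 -2.2] 20.45
```

View pics/c7.png

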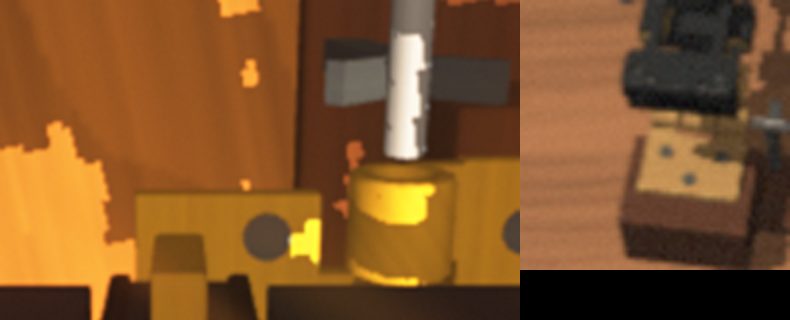

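```bash
python3 -m inch '[[[0,-0.1,0,0,0],[0,0,0,0,0],[0,0,0,0,0]]]' >/dev/null;python3 - <<'E'
from b import *
rep()
snap("wrist","w8",s=1.4);snap("scene","s8")
rep();o=robot.get_obs();print(o["grip_width"],np.abs(o["joint_velocities"]).max())
E
```

```text
[ 0.035  0.02  -0.999] h -10.86 jam [-0.6 -0.1  0.6] go [ 0.06  0.06 -0.01] ft [-0.8  0.4 -0.8] 20.7
[ 0.034  0.02  -0.999] h -10.86 jam [-0.6 -0.1  0.6] go [ 0.06  0.06 -0.01] ft [-0.7  1.  -1. ] 20.8
0.010029880404129922 0.0026118642818530845
```

```bash
python3 -m inch '[[[0.06,0,0,0,0],[0,0,0,0,0],[0,0,0,0,0],[0,0,0,0,0]]]' >/dev/null;python3 - <<'E'
from b import *
F=[]
for i in range(10): camera("scene");F.append(robot.get_obs()["ft_force"])
print(np.mean(F,0).round(2),np.std(F,0).round(2));rep()
E
```

```text
[-0.14 -0.03 -1.42] [0.5  0.28 0.34]
[ 0.035  0.02  -0.999] h -10.86 jam [-0.5 -0.1  0.1] go [ 0.01  0.05 -0.01] ft [-0.1  0.3 -1.5] 21.6333
```

```bash
python3 -c "
from b import *
print(robot.hand_in());rep()"
```

```text
the job is handed in; nothing more can be done
None
the job is handed in; nothing more can be done
```

I laid the bent pin in both V forks and let go. Then I took the single-knuckle leaf by its lug and held its knuckle in the jamb's gap, plate pointing away from the block. I handed the job in at about 21.6 s of the 54 s; no verdict was reported.

**Pin:** after release the wrist picture shows it lying in both forks, in line with the knuckle holes, bent end outward. Its plain tip is about 3 mm short of the knuckle; I had aimed for about 6 mm. The tab still lay roughly flat rather than hanging down, and the last wrist picture I viewed shows the tip in the same place.

**Leaf:**
- **Position:** by my calculation the leaf's hole was within about 0.5 mm of the jamb axis (-0.5, -0.1, +0.1 mm in the jamb's x, y, z).
- **Tilt:** the tool leaned about 2° by the end, so by my estimate the leaf sits about 1° off level along the pin and about 2° across it.
- **Force:** the mean reading was about -1.4 N vertically and near zero sideways. That matches what I read while the leaf hung free (about -1.6 N), so I saw no sign of it pressing on the block. The grip width was 10 mm.

**Checks that disagreed:**
- **Fork position:** my first reading was about 8 mm off, because I took the wrong height for the V. I measured again from a closer picture before placing the pin.
- **Leaf position:** the last picture I viewed put the leaf about 1 mm too far towards the block compared with my calculation. I shifted it back by roughly that much and checked the result only by the numbers, since no picture views were left. I trust the cross-axis position to about 1 mm. The height was not checked in a picture either.

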